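# Sort the microscopy supplies into their trays

### The job

Put away the things standing in front of the trays: the two small bottles into the blue tray, the two microscope objectives into the yellow tray, and the square box of cover glasses into the white tray. Set each down on the tray's floor, bottles and objectives standing upright and the box lying flat as it was, and let go. Leave the timer and the culture dish where they are.

Things in the scene. Friction and masses are not known exactly. Their poses are not given: they have to be found in the camera images.
- oil_bottle: Amber-brown small round bottle with a black screw cap, standing; 62 mm tall, body 25 mm in diameter up to 36 mm and cap 18 mm in diameter. Origin at the centre of its underside, z up along its axis.
- mountant: White small round bottle with a green screw cap, standing; 50 mm tall, body 23 mm in diameter up to 30 mm and cap 16 mm in diameter. Origin at the centre of its underside, z up along its axis.
- objective_10x: White and metal microscope objective with a yellow ring, standing on its thread end; 38 mm tall, 26 mm in diameter. Origin at the centre of its underside, z up along its axis.
- objective_20x: White and metal microscope objective with a green ring and a tapered nose, standing on its thread end; 46 mm tall, 26 mm in diameter at the widest, the upper half narrower. Origin at the centre of its underside, z up along its axis.
- coverslips: White to pale-blue square plastic box of cover glasses, closed, lying flat; 32 x 32 mm, 14 mm tall, sides along its x and y. Origin at the centre of its underside, z up.
- blue_tray: Blue tray, fixed to the worktop; 108 mm along its x, 154 mm along its y, rim 12 mm high, walls 4 mm thick, so 100 x 146 mm inside. Inner floor 3 mm above its origin, which is at the centre of its underside; z up.
- yellow_tray: Yellow tray, fixed to the worktop; 108 mm along its x, 154 mm along its y, rim 12 mm high, walls 4 mm thick, so 100 x 146 mm inside. Inner floor 3 mm above its origin, which is at the centre of its underside; z up.
- white_tray: White tray, fixed to the worktop; 108 mm along its x, 154 mm along its y, rim 12 mm high, walls 4 mm thick, so 100 x 146 mm inside. Inner floor 3 mm above its origin, which is at the centre of its underside; z up.
- timer: Pale grey bench timer with small buttons and a display, lying flat among the things; 66 x 64 mm, 17 mm tall; not to be disturbed. Origin at the centre of its underside.
- culture_dish: Round clear culture dish with its lid on, among the things; 64 mm in diameter, 15 mm tall; not to be disturbed. Origin at the centre of its underside.
Mind the look-alikes: they are no part of the job. Leave any brown look-alike of the objective_10x alone.

How it is judged:
At the end, for the whole second after the job is handed in: Bottles in the blue tray, objectives in the yellow, cover-glass box in the white: each centre within 42 mm (tray x) and 65 mm (tray y) of the tray's centre, underside less than 10 mm above the tray's origin, within 0.2 rad of upright, at rest (x of oil_bottle in the frame of blue_tray between -0.042 and 0.042 m and y of oil_bottle in the frame of blue_tray between -0.065 and 0.065 m and z of each of oil_bottle, mountant in the frame of blue_tray below 0.01 m and angle between each of oil_bottle, mountant, objective_10x, objective_20x, coverslips's own z axis and vertical below 0.2 rad and linear speed of each of oil_bottle, mountant, objective_10x, objective_20x, coverslips below 0.02 m/s and x of mountant in the frame of blue_tray between -0.042 and 0.042 m and y of mountant in the frame of blue_tray between -0.065 and 0.065 m and x of objective_10x in the frame of yellow_tray between -0.042 and 0.042 m and y of objective_10x in the frame of yellow_tray between -0.065 and 0.065 m and z of each of objective_10x, objective_20x in the frame of yellow_tray below 0.01 m and x of objective_20x in the frame of yellow_tray between -0.042 and 0.042 m and y of objective_20x in the frame of yellow_tray between -0.065 and 0.065 m and x of coverslips in the frame of white_tray between -0.042 and 0.042 m and y of coverslips in the frame of white_tray between -0.065 and 0.065 m and z of coverslips in the frame of white_tray below 0.01 m); the robot touches nothing.
It fails at once if the timer is shifted by more than 20 mm (distance of timer from where it was at the start of the episode above 0.02 m).
It fails at once if the culture dish is shifted by more than 20 mm (distance of culture_dish from where it was at the start of the episode above 0.02 m).
It also fails if it takes over 128 s, if anything falls off the work surface, if the arm or the gripper's body presses on something with over 40 N, if the wrist force passes 120 N, or if a joint passes its speed limit or range.

### The arm

A 6-joint arm with a two-finger parallel gripper is mounted at the origin on a cart in front of the work surface, level with it; the furniture and walls round the work are solid. World frame = base frame: x ahead of the robot, y to its left, z up, the work surface at z = 0. Lengths are in m, angles in rad, forces in N, time in s.
With the tool pointing down it reaches from about 0.375 to 0.9 m from the base axis. Payload 3.1 kg.
Tool frame: the origin (TCP) lies between the finger pads; the fingertips stand 17 mm ahead of it and the grasp point (between the pads) lies 2 mm behind it (robot.nose_length is the distance from the TCP to the fingertips, in m); z points along the fingers, y is the line along which they close (so a half turn about z gives the same grasp; the last joint's range is limited). The gripper opens to 87 mm and grips with 3 to 60 N. Pads are 19 mm wide; open, the fingers measure 117 mm over their backs; the gripper's body (75 mm by 190 mm) begins 51 mm behind the grasp point.
Start: joints at [1.014, 0.527, 1.433, -0, 1.181, -0.178], TCP at [0.231, 0.581, 0.24] pointing down, gripper open.
Joint ranges: [-3.08, 3.08], [-0.75, 2.2], [0.22, 2.44], [-1.43, 4.57], [0, 2.65], [-2.85, 2.85]. Speed limits (rad/s): [2.79, 2.79, 3.14, 3.14, 3.14, 3.14].

### API

Orientations are given as a unit quaternion [x, y, z, w].
In Python, from rig import robot, cams gives the robot as it stands.
- The arm moves only by the shell command python3 -m pendant 'ROWS' [FORCE]. ROWS is JSON, a list of rows, each an object with "jaw": the opening, from 0 (shut) to 1 (fully open); "linear": the shift along the tool's x, y, z in cm, a list of three; "twist": the turn about the tool's z in degrees. A call has 1 to 12 rows; each row shifts and turns the commanded pose from where the row before left it, along the tool's axes as they then stand; what a row does not reach is not made up. A row lasts 1/12 s, in which the tool goes at most 41.7 mm and 7.16 degrees, less where a joint would pass 70% of its speed; a pose out of reach is approached as far as the arm can. A call is refused whole if a number of a shift passes 4.17 or a number of a turn 7.16, either way. A call with a gripper value outside its range is refused whole. The fingers move at their own pace and stop on an object; FORCE is the grip in N (left out, the last holds). Time passes only in rows, so rows that do not move let the fingers close. It gives the time, the measured TCP pose, the force, the opening and the grip force at its end, in the units of the state.
- robot.get_obs(): the state, without advancing time (a new reading comes with each control period).
- cams.camera(name): name is "side" or "top"; returns a dict with "color" (480x640x3 uint8, blue, green, red), "depth" (480x640 float32, m along the optical axis (not along the pixel's ray), 0 where there is no reading), "fov_y" (degrees; the focal length in pixels is half the picture's height over the tangent of half this angle, whatever the lens; pixels are square), "cx", "cy" (the principal point, pixels), "view" (4x4, takes a point from world to camera coordinates). Camera axes: x right, y down, z forward; pixel columns grow to the right and rows downward; lengths in m; the calibration is good to about 2 mm. A picture is of the moment at which its call begins.
- robot.hand_in(): hands the job in; it is judged then, once.
The state is a dict: "time": time; "q": joint angles; "joint_velocities": joint speeds; "joint_torque": joint torques, N m; "position": TCP position; "tool_rot": TCP orientation; "ft_force": force on the tool from outside, world axes, zero at the start; "moment": the same for the moment, N m; "grip_width": finger opening in m; "grip_force": force on a finger pad.
Only numpy, scipy, OpenCV 4.12 (cv2) and the standard library are available. Lean on these libraries where they do the work, as an engineer would, in place of code of your own. Each camera call takes 0.05 s, during which the arm holds its last target. There are 200 camera calls.

## Working session

There is one attempt and no reset: what is moved stays moved. The work goes in short steps, Python scripts to look and compute and a shell command to move; the robot and the scene stay as the last step left them, time stands still between calls to the robot, and variables do not carry over. Pictures are saved under pics/ and viewed, at most 14 in all, crops included, and the job is handed in when it is done.

```bash
mkdir -p pics; ls
python3 - <<'E'
from rig import robot,cams
import cv2,numpy as np
o=robot.get_obs();print({k:np.round(v,3) for k,v in o.items()})
for n in("top","side"):
    c=cams.camera(n);cv2.imwrite(f"pics/{n}0.png",c["color"]);np.savez(f"{n}0.npz",**c)
    print(n,c["fov_y"],c["cx"],c["cy"],np.round(c["view"],3).tolist())
E
```

```text
pics
{'time': np.float64(0.0), 'q': array([ 1.013,  0.529,  1.434,  0.   ,  1.181, -0.178]), 'joint_velocities': array([-0.001, -0.001,  0.002,  0.001,  0.001, -0.   ]), 'joint_torque': array([ -0.   , -44.005, -17.659,   0.063,   0.058,  -0.   ]), 'position': array([0.231, 0.58 , 0.239]), 'tool_rot': array([ 0.188,  0.982, -0.001, -0.   ]), 'ft_force': array([-0.403, -0.071,  1.022]), 'moment': array([-0.04 , -0.017,  0.028]), 'grip_force': np.float64(0.0), 'grip_width': np.float64(0.087)}
top 44.2804382904487 316.16762542667675 238.74027938331022 [[0.022, -1.0, 0.018, -0.01], [-0.984, -0.024, -0.178, 0.483], [0.178, -0.014, -0.984, 1.173], [0.0, 0.0, 0.0, 1.0]]
side 53.68986626800879 323.00605325322954 243.65225104874222 [[-0.971, -0.238, -0.027, 0.47], [-0.055, 0.334, -0.941, 0.083], [0.233, -0.912, -0.338, 0.972], [0.0, 0.0, 0.0, 1.0]]
```

View pics/top0.png

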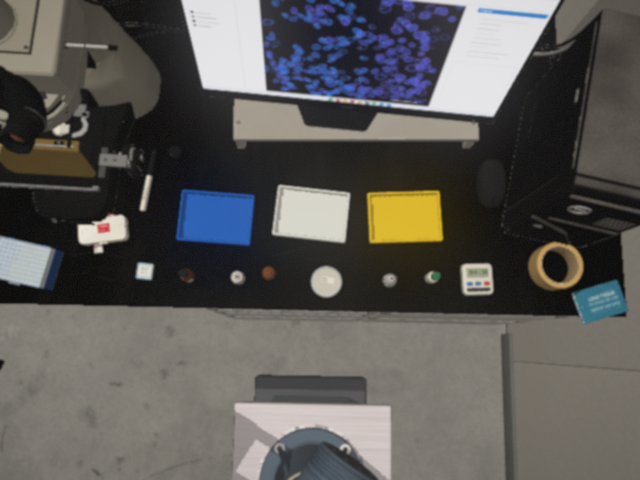

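View pics/side0.png

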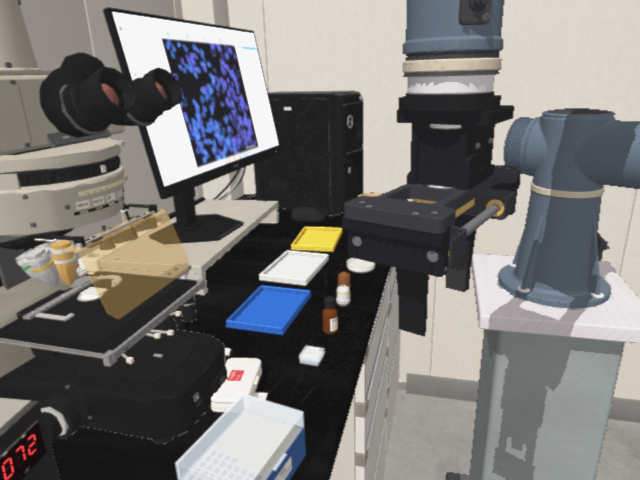

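The top view shows, left to right along the front: box (145,271), amber bottle (187,274), a white thing (238,277), a brown thing (268,272), dish (326,281), a grey-white thing (390,280), a green/white thing (432,277) and timer (477,279). The trays are blue (215,217), white (312,214) and yellow (404,217). The side view shows the bottle (330,315), box (312,355) and the white and brown things (343,290).

```bash
cat > h.py <<'E'
import numpy as np,cv2
from rig import robot,cams
def get(n):
    return cams.camera(n)
def f(c): return 240/np.tan(np.radians(c["fov_y"])/2)
def onplane(c,u,v,z):
    V=c["view"];R=V[:3,:3];t=V[:3,3];o=-R.T@t
    d=R.T@np.array([(u-c["cx"])/f(c),(v-c["cy"])/f(c),1.]);return o+d*(z-o[2])/d[2]
def cloud(c):
    v,u=np.mgrid[:480,:640];D=c["depth"]
    P=np.stack([(u-c["cx"])/f(c)*D,(v-c["cy"])/f(c)*D,D],-1)
    return (P-c["view"][:3,3])@c["view"][:3,:3]
E
python3 - <<'E'
from h import *
c=dict(np.load("top0.npz"));im=c["color"]
a=cv2.resize(im[250:310,120:310],None,fx=4.2,fy=4.2,interpolation=2);b=cv2.resize(im[250:310,310:500],None,fx=4.2,fy=4.2,interpolation=2)
cv2.imwrite("pics/crop.png",np.vstack([a,b]))
P=cloud(c);z=P[...,2]
hsv=cv2.cvtColor(im,cv2.COLOR_BGR2HSV)
# things in front: by height
m=((z>0.008)&(z<.08)&(np.indices(z.shape)[0]>250)&(np.indices(z.shape)[0]<305)&(np.indices(z.shape)[1]>125)&(np.indices(z.shape)[1]<505)).astype(np.uint8)
n,l,s,ce=cv2.connectedComponentsWithStats(m)
for i in range(1,n):
    if s[i,4]<20: continue
    q=P[l==i];zt=np.percentile(q[:,2],97);t=q[q[:,2]>zt-.006]
    print(s[i],np.round(ce[i]),"ztop",zt.round(3),"top mid",((t.max(0)+t.min(0))/2)[:2].round(3),"mean",q.mean(0).round(3))
for nm,lo,hi in(("blue",(105,150,80),(125,255,255)),("yel",(20,150,80),(35,255,255)),("white",(0,0,150),(180,60,255))):
    m=cv2.inRange(hsv,lo,hi);m[:182]=0;m[250:]=0;m[:,:172]=0;m[:,450:]=0
    k=max(cv2.findContours(m,0,2)[0],key=cv2.contourArea);r=cv2.minAreaRect(k)
    p=np.array([onplane(c,*x,.012)[:2] for x in cv2.boxPoints(r)]);print(nm,r[0],p.round(3).tolist(),p.mean(0).round(3))
E
```

```text
[136 263  18  17 240] [145. 270.] ztop 0.018 top mid [0.412 0.356] mean [0.412 0.356 0.013]
[461 263  33  32 913] [477. 279.] ztop 0.019 top mid [ 0.412 -0.338] mean [ 0.412 -0.339  0.015]
[263 266  13  13 132] [269. 272.] ztop 0.039 top mid [0.413 0.097] mean [0.413 0.097 0.031]
[311 266  31  31 740] [326. 281.] ztop 0.019 top mid [ 0.4   -0.022] mean [ 0.399 -0.022  0.014]
[179 268  16  14 159] [187. 274.] ztop 0.063 top mid [0.404 0.266] mean [0.403 0.262 0.044]
[232 271  13  13 135] [238. 277.] ztop 0.039 top mid [0.403 0.161] mean [0.401 0.16  0.031]
[426 271  15  12 130] [433. 276.] ztop 0.053 top mid [ 0.412 -0.244] mean [ 0.411 -0.241  0.035]
[383 273  14  14 137] [390. 279.] ztop 0.048 top mid [ 0.405 -0.155] mean [ 0.403 -0.152  0.034]
blue (214.9647216796875, 216.9588165283203) [[0.479, 0.297], [0.592, 0.296], [0.583, 0.134], [0.47, 0.138]] [0.531 0.216]
yel (404.4403381347656, 216.47235107421875) [[0.595, -0.104], [0.604, -0.268], [0.489, -0.269], [0.48, -0.108]] [ 0.542 -0.187]
white (310.79876708984375, 213.3109893798828) [[0.496, 0.095], [0.605, 0.087], [0.591, -0.07], [0.483, -0.059]] [0.544 0.013]
```

View pics/crop.png

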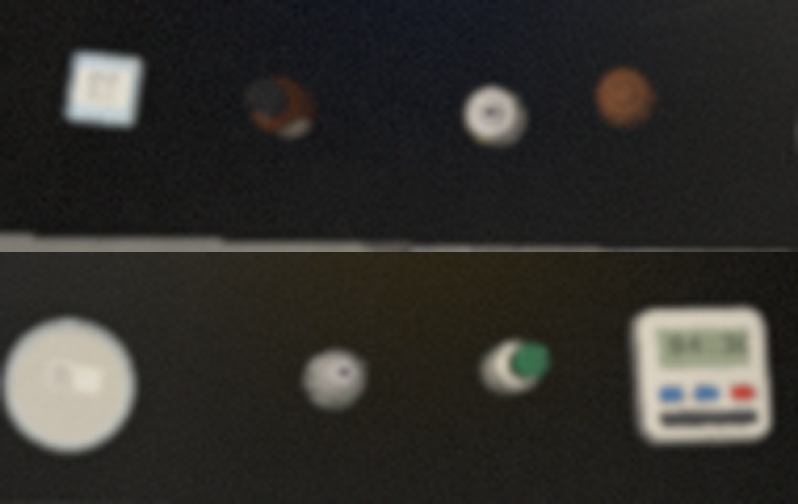

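Candidates: oil_bottle is the amber one with black cap (187,274). objective_10x is the white-topped, 39 mm one (238,277), not the brown look-alike (268,272). objective_20x is the 48 mm narrow-nosed one (390,279), mountant the white one with green cap (433,276), and coverslips the square at (145,271). The crop agrees with this. Next I turn the tool so the jaws close along x, and check for obstacles.

```bash
python3 -m pendant '[{"jaw":1,"linear":[0,0,0],"twist":6.83},{"jaw":1,"linear":[0,0,0],"twist":6.83},{"jaw":1,"linear":[0,0,0],"twist":6.83},{"jaw":1,"linear":[0,0,0],"twist":6.83},{"jaw":1,"linear":[0,0,0],"twist":6.83},{"jaw":1,"linear":[0,0,0],"twist":6.83},{"jaw":1,"linear":[0,0,0],"twist":6.83},{"jaw":1,"linear":[0,0,0],"twist":6.83},{"jaw":1,"linear":[0,0,0],"twist":6.83},{"jaw":1,"linear":[0,0,0],"twist":6.83},{"jaw":1,"linear":[0,0,0],"twist":0},{"jaw":1,"linear":[0,0,0],"twist":0}]' 20
python3 - <<'E'
from h import *
c=dict(np.load("top0.npz"));P=cloud(c).reshape(-1,3);P=P[c["depth"].ravel()>0]
for x0 in np.arange(.35,.75,.05):
  print(round(x0,2),[ (lambda s: round(float(np.percentile(s[:,2],98)),2) if len(s)>5 else None)(P[(P[:,0]>=x0)&(P[:,0]<x0+.05)&(P[:,1]>=y)&(P[:,1]<y+.1)]) for y in np.arange(.5,-.5,-.1)])
im=c["color"];hsv=cv2.cvtColor(im,cv2.COLOR_BGR2HSV);m=cv2.inRange(hsv,(0,0,90),(180,255,255));m[:255]=0;m[290:]=0;m[:,:130]=0;m[:,160:]=0
k=max(cv2.findContours(m,0,2)[0],key=cv2.contourArea)
p=np.array([onplane(c,*x,.014)[:2] for x in cv2.boxPoints(cv2.minAreaRect(k))]);print(p.round(4).tolist(),p.mean(0),np.degrees(np.arctan2(*np.diff(p,axis=0).T[::-1])))
print(robot.get_obs()["q"].round(3))
E
```

```text
time: 1.1
position: [0.231, 0.5804, 0.2391]
tool_rot: [0.706, 0.708, -0.0, 0.0]
ft_force: [0.3, -0.3, 0.1]
grip_width: 0.087
grip_force: 0.0
0.35 [0.06, 0.0, 0.01, 0.04, 0.03, 0.01, 0.02, 0.03, 0.0, 0.02]
0.4 [0.07, 0.0, 0.02, 0.06, 0.04, 0.04, 0.02, 0.04, 0.05, 0.02]
0.45 [0.06, 0.02, 0.0, 0.01, 0.01, 0.01, 0.01, 0.01, 0.01, 0.0]
0.5 [0.08, 0.41, 0.01, 0.01, 0.01, 0.01, 0.01, 0.01, 0.01, 0.36]
0.55 [0.24, 0.43, 0.15, 0.02, 0.01, 0.01, 0.01, 0.02, 0.01, 0.35]
0.6 [0.35, 0.43, 0.16, 0.0, 0.0, 0.01, 0.0, 0.0, 0.0, 0.04]
0.65 [0.16, 0.43, 0.42, 0.0, 0.07, 0.07, 0.23, 0.27, 0.31, 0.32]
0.7 [None, 0.46, 0.43, 0.38, 0.42, 0.46, 0.48, 0.49, 0.51, 0.51]
[[0.396, 0.3754], [0.4318, 0.3731], [0.4277, 0.3382], [0.3918, 0.3407]] [0.4118316  0.35684084] [ -3.74128607 -96.80360671 175.96675642]
[ 1.013  0.528  1.433 -0.     1.181  1.01 ]
```

```bash
python3 -m pendant '[{"jaw":0.65,"linear":[-2.8,2.26,0],"twist":4.5},{"jaw":0.65,"linear":[-2.8,2.26,0],"twist":0},{"jaw":0.65,"linear":[-2.8,2.26,0],"twist":0},{"jaw":0.65,"linear":[-2.8,2.26,0],"twist":0},{"jaw":0.65,"linear":[-2.8,2.26,0],"twist":0},{"jaw":0.65,"linear":[-2.8,2.26,0],"twist":0},{"jaw":0.65,"linear":[-2.8,2.26,0],"twist":0},{"jaw":0.65,"linear":[-2.8,2.26,0],"twist":0},{"jaw":0.65,"linear":[0,0,3.5],"twist":0},{"jaw":0.65,"linear":[0,0,3.5],"twist":0},{"jaw":0.65,"linear":[0,0,3.5],"twist":0},{"jaw":0.65,"linear":[0,0,0],"twist":0}]' 20
python3 - <<'E'
from h import *
print(robot.get_obs()["q"].round(3))
c=get("side");im=c["color"]
cv2.imwrite("pics/s1.png",im[180:420,200:520].repeat(2,0).repeat(2,1))
E
```

```text
time: 2.1
position: [0.3923, 0.3421, 0.1289]
tool_rot: [0.734, 0.679, -0.007, -0.002]
ft_force: [-1.2, -0.3, 0.0]
grip_width: 0.0567
grip_force: 0.0
[ 0.502  0.559  1.785 -0.     0.811  0.58 ]
```

View pics/s1.png

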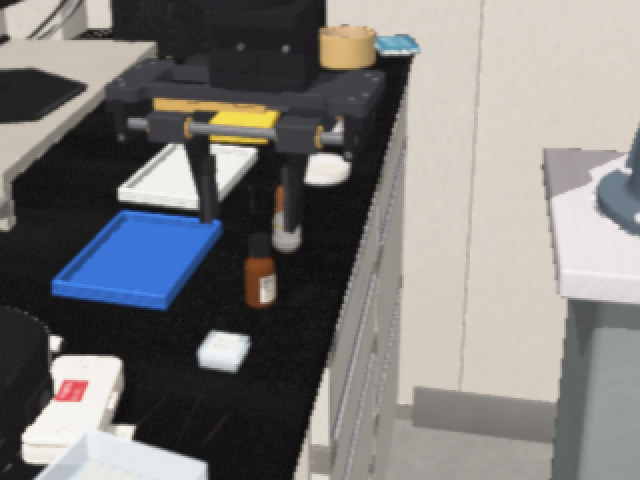

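The side view shows the open jaws (pixels 350,190 after scaling) above and beyond the box (312,355), and all clear. I go down on the box now.

```bash
cat > d.py <<'E'
import sys,numpy as np
from rig import robot
from scipy.spatial.transform import Rotation as R
def d(x,y,z):
    o=robot.get_obs();r=R.from_quat(o["tool_rot"]);t=r.as_matrix()
    print("lin cm",(r.inv().apply(np.array([x,y,z])-o["position"])*100).round(2),"pos",o["position"].round(4),"ydir",np.degrees(np.arctan2(t[1,1],t[0,1])).round(1),"tilt",np.degrees(np.arccos(-t[2,2])).round(2),"q",o["q"].round(2),"F",o["ft_force"].round(1),"w",o["grip_width"].round(4),"t",round(o["time"],1))
if __name__=="__main__": d(*map(float,sys.argv[1:]))
E
python3 -m pendant '[{"jaw":0.65,"linear":[0.8,0.9,0],"twist":0},{"jaw":0.65,"linear":[0.8,0.9,2.0],"twist":0},{"jaw":0.65,"linear":[0,0,2.0],"twist":0},{"jaw":0.65,"linear":[0,0,2.0],"twist":0},{"jaw":0.65,"linear":[0,0,0],"twist":0},{"jaw":0.65,"linear":[0,0,0],"twist":0},{"jaw":0.65,"linear":[0,0,0],"twist":0}]'
python3 d.py 0.4118 0.3568 0.0205
```

```text
time: 2.73
position: [0.4163, 0.3603, 0.0766]
tool_rot: [0.734, 0.679, 0.002, 0.0]
ft_force: [0.5, 0.0, 0.3]
grip_width: 0.0566
grip_force: 0.0Traceback (most recent call last):
  File "d.py", line 7, in <module>
    if __name__=="__main__": d(*map(float,sys.argv[1:]))
                             ~^^^^^^^^^^^^^^^^^^^^^^^^^^
  File "d.py", line 6, in d
    print("lin cm",(r.inv().apply(np.array([x,y,z])-o["position"])*100).round(2),"pos",o["position"].round(4),"ydir",np.degrees(np.arctan2(t[1,1],t[0,1])).round(1),"tilt",np.degrees(np.arccos(-t[2,2])).round(2),"q",o["q"].round(2),"F",o["ft_force"].round(1),"w",o["grip_width"].round(4),"t",round(o["time"],1))
                                                                                                                                                                                                                                                                      ^^^^^^^^^^^^^^^^^^^^^
AttributeError: 'float' object has no attribute 'round'
```

```bash
sed -i 's/o\["grip_width"\].round(4)/round(float(o["grip_width"]),4)/;s/round(o\["time"\],1)/round(float(o["time"]),1)/' d.py
python3 -m pendant '[{"jaw":0.65,"linear":[-0.4,-0.42,1.0],"twist":0},{"jaw":0.65,"linear":[0,0,1.5],"twist":0},{"jaw":0.65,"linear":[0,0,1.5],"twist":0},{"jaw":0.65,"linear":[0,0,1.0],"twist":0},{"jaw":0.65,"linear":[0,0,0.5],"twist":0},{"jaw":0.65,"linear":[0,0,0],"twist":0},{"jaw":0.65,"linear":[0,0,0],"twist":0},{"jaw":0.2,"linear":[0,0,0],"twist":0},{"jaw":0.2,"linear":[0,0,0],"twist":0},{"jaw":0.2,"linear":[0,0,0],"twist":0},{"jaw":0.2,"linear":[0,0,0],"twist":0},{"jaw":0.2,"linear":[0,0,0],"twist":0}]' 15
python3 -m pendant '[{"jaw":0.2,"linear":[0,0,0],"twist":0},{"jaw":0.2,"linear":[0,0,0],"twist":0}]'
python3 d.py 0.544 0.013 0.024
```

```text
time: 3.73
position: [0.4109, 0.3559, 0.0199]
tool_rot: [0.734, 0.679, 0.0, 0.0]
ft_force: [0.4, 0.0, 2.8]
grip_width: 0.0314
grip_force: 15.1
time: 3.9
position: [0.4109, 0.3559, 0.0198]
tool_rot: [0.734, 0.679, 0.0, 0.0]
ft_force: [-0.9, -0.7, 3.4]
grip_width: 0.0316
grip_force: 15.0
lin cm [-33.14  15.96  -0.42] pos [0.4109 0.3559 0.0198] ydir -4.5 tilt 0.03 q [ 0.51  0.77  1.78 -0.    0.59  0.59] F [-0.9 -0.7  3.4] w 0.0316 t 3.9
```

```bash
python3 -m pendant '[{"jaw":0.2,"linear":[0,0,-2.5],"twist":0},{"jaw":0.2,"linear":[0,0,-3.5],"twist":0},{"jaw":0.2,"linear":[0,0,-3.5],"twist":0},{"jaw":0.2,"linear":[-2,1,0],"twist":0},{"jaw":0.2,"linear":[-3.2,1.5,0],"twist":0},{"jaw":0.2,"linear":[-3.2,1.5,0],"twist":0},{"jaw":0.2,"linear":[-3.2,1.5,0],"twist":0},{"jaw":0.2,"linear":[-3.2,1.5,0],"twist":0},{"jaw":0.2,"linear":[-3.2,1.5,0],"twist":0},{"jaw":0.2,"linear":[-3.2,1.5,0],"twist":0},{"jaw":0.2,"linear":[-3.2,1.5,0],"twist":0},{"jaw":0.2,"linear":[-3.2,1.5,0],"twist":0}]'
python3 -m pendant '[{"jaw":0.2,"linear":[-3.2,1.5,0],"twist":0},{"jaw":0.2,"linear":[-2.3,1.5,0],"twist":0},{"jaw":0.2,"linear":[0,0,0],"twist":0},{"jaw":0.2,"linear":[0,0,0],"twist":0},{"jaw":0.2,"linear":[0,0,0],"twist":0}]'
python3 d.py 0.544 0.013 0.024
```

```text
time: 4.9
position: [0.5186, 0.0687, 0.1144]
tool_rot: [0.734, 0.679, -0.0, -0.0]
ft_force: [0.3, 0.7, -0.3]
grip_width: 0.0312
grip_force: 15.0
time: 5.32
position: [0.5431, 0.0136, 0.1142]
tool_rot: [0.735, 0.679, -0.001, -0.001]
ft_force: [0.1, 0.4, -0.9]
grip_width: 0.0317
grip_force: 15.0
lin cm [-0.06  0.11  9.02] pos [0.5431 0.0136 0.1142] ydir -4.5 tilt 0.13 q [-0.18  0.6   1.75  0.    0.8  -0.1 ] F [ 0.1  0.4 -0.9] w 0.0317 t 5.3
```

```bash
python3 -m pendant '[{"jaw":0.2,"linear":[0,0,2.5],"twist":0},{"jaw":0.2,"linear":[0,0,3],"twist":0},{"jaw":0.2,"linear":[0,0,2],"twist":0},{"jaw":0.2,"linear":[0,0,1],"twist":0},{"jaw":0.2,"linear":[0,0,0.6],"twist":0},{"jaw":0.2,"linear":[0,0,0],"twist":0},{"jaw":0.2,"linear":[0,0,0],"twist":0},{"jaw":0.2,"linear":[0,0,0],"twist":0},{"jaw":0.55,"linear":[0,0,0],"twist":0},{"jaw":0.55,"linear":[0,0,0],"twist":0},{"jaw":0.55,"linear":[0,0,0],"twist":0},{"jaw":0.55,"linear":[0,0,0],"twist":0}]'
python3 -m pendant '[{"jaw":0.55,"linear":[0,0,-1],"twist":0},{"jaw":0.55,"linear":[0,0,-3],"twist":0},{"jaw":0.55,"linear":[0,0,-3.5],"twist":-4.5},{"jaw":0.55,"linear":[0,0,-3.5],"twist":0},{"jaw":0.55,"linear":[0,0,0],"twist":0},{"jaw":0.55,"linear":[0,0,0],"twist":0}]'
python3 d.py 0.403 0.161 0.13
```

```text
time: 6.32
position: [0.5444, 0.0131, 0.0238]
tool_rot: [0.734, 0.679, 0.0, 0.0]
ft_force: [-0.5, 0.3, 1.3]
grip_width: 0.0458
grip_force: 0.0
time: 6.82
position: [0.5458, 0.0129, 0.1364]
tool_rot: [0.707, 0.707, 0.002, 0.003]
ft_force: [-0.4, 0.9, -0.0]
grip_width: 0.048
grip_force: 0.0
lin cm [ 14.8  -14.29   0.54] pos [0.5458 0.0129 0.1364] ydir -0.0 tilt 0.35 q [-0.18  0.57  1.73  0.    0.84 -0.18] F [-0.4  0.9 -0. ] w 0.048 t 6.8
```

```bash
python3 -m pendant '[{"jaw":0.65,"linear":[2.5,-2.4,0],"twist":0},{"jaw":0.65,"linear":[2.5,-2.4,0],"twist":0},{"jaw":0.65,"linear":[2.5,-2.4,0],"twist":0},{"jaw":0.65,"linear":[2.5,-2.4,0],"twist":0},{"jaw":0.65,"linear":[2.5,-2.4,0],"twist":0},{"jaw":0.65,"linear":[2.2,-2.3,0],"twist":0},{"jaw":0.65,"linear":[0,0,2],"twist":0},{"jaw":0.65,"linear":[0,0,2],"twist":0},{"jaw":0.65,"linear":[0,0,1],"twist":0},{"jaw":0.65,"linear":[0,0,0],"twist":0},{"jaw":0.65,"linear":[0,0,0],"twist":0},{"jaw":0.65,"linear":[0,0,0],"twist":0}]'
python3 d.py 0.4025 0.1605 0.023
python3 - <<'E'
from h import *
c=get("side");im=c["color"]
cv2.imwrite("pics/s2.png",im[200:380,220:460].repeat(3,0).repeat(3,1))
E
```

```text
time: 7.82
position: [0.4011, 0.1601, 0.0835]
tool_rot: [0.707, 0.707, -0.0, -0.0]
ft_force: [1.1, 0.2, -0.2]
grip_width: 0.0565
grip_force: 0.0
lin cm [0.04 0.15 6.05] pos [0.4011 0.1601 0.0835] ydir -0.0 tilt 0.04 q [ 0.12  0.57  2.04 -0.    0.53  0.12] F [ 1.1  0.2 -0.2] w 0.0565 t 7.8
```

View pics/s2.png

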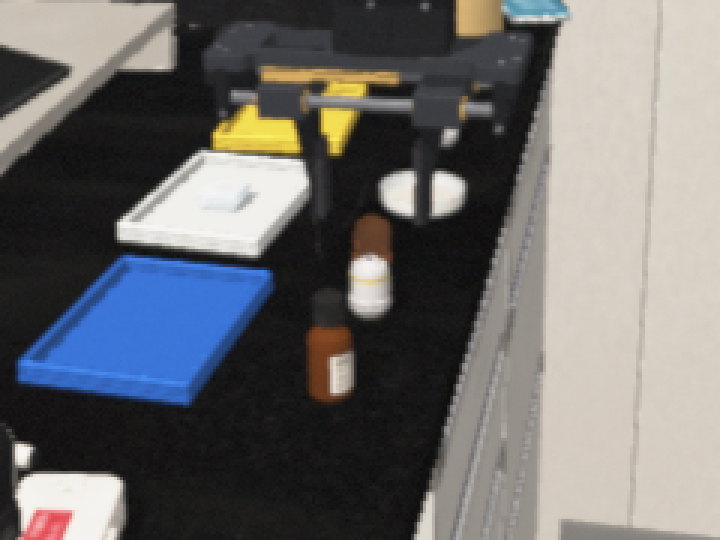

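The cover-glass box lies flat in the white tray (crop 225,195). The yellow-ringed 10x (370,287) is below the jaws, with the brown look-alike behind it (372,240). I descend and grip.

```bash
python3 -m pendant '[{"jaw":0.65,"linear":[0,0.1,1.5],"twist":0},{"jaw":0.65,"linear":[0,0,2],"twist":0},{"jaw":0.65,"linear":[0,0,1.5],"twist":0},{"jaw":0.65,"linear":[0,0,1],"twist":0},{"jaw":0.65,"linear":[0,0,0],"twist":0},{"jaw":0.65,"linear":[0,0,0],"twist":0},{"jaw":0.1,"linear":[0,0,0],"twist":0},{"jaw":0.1,"linear":[0,0,0],"twist":0},{"jaw":0.1,"linear":[0,0,0],"twist":0},{"jaw":0.1,"linear":[0,0,0],"twist":0},{"jaw":0.1,"linear":[0,0,0],"twist":0},{"jaw":0.1,"linear":[0,0,0],"twist":0}]' 15
python3 -m pendant '[{"jaw":0.1,"linear":[0,0,0],"twist":0},{"jaw":0.1,"linear":[0,0,0],"twist":0}]'
python3 d.py 0.542 -0.157 0.12
```

```text
time: 8.87
position: [0.4024, 0.1602, 0.0238]
tool_rot: [0.707, 0.707, 0.0, 0.0]
ft_force: [0.3, -1.2, 1.0]
grip_width: 0.0245
grip_force: 10.4
time: 9.03
position: [0.4024, 0.1603, 0.0238]
tool_rot: [0.707, 0.707, 0.0, 0.0]
ft_force: [-0.1, -0.6, 3.8]
grip_width: 0.0243
grip_force: 15.0
lin cm [-31.72  13.97  -9.62] pos [0.4024 0.1603 0.0238] ydir -0.0 tilt 0.03 q [0.12 0.71 2.06 0.   0.37 0.12] F [-0.1 -0.6  3.8] w 0.0243 t 9.0
```

```bash
python3 -m pendant '[{"jaw":0.1,"linear":[0,0,-2.5],"twist":0},{"jaw":0.1,"linear":[0,0,-3.5],"twist":0},{"jaw":0.1,"linear":[0,0,-3.5],"twist":0},{"jaw":0.1,"linear":[-2,1,0],"twist":0},{"jaw":0.1,"linear":[-3.2,1.4,0],"twist":0},{"jaw":0.1,"linear":[-3.2,1.4,0],"twist":0},{"jaw":0.1,"linear":[-3.2,1.4,0],"twist":0},{"jaw":0.1,"linear":[-3.2,1.4,0],"twist":0},{"jaw":0.1,"linear":[-3.2,1.4,0],"twist":0},{"jaw":0.1,"linear":[-3.2,1.4,0],"twist":0},{"jaw":0.1,"linear":[-3.2,1.4,0],"twist":0},{"jaw":0.1,"linear":[-3.2,1.4,0],"twist":0}]'
python3 -m pendant '[{"jaw":0.1,"linear":[-3,1.2,0],"twist":0},{"jaw":0.1,"linear":[-1,0.6,0],"twist":0},{"jaw":0.1,"linear":[0,0,0],"twist":0},{"jaw":0.1,"linear":[0,0,0],"twist":0},{"jaw":0.1,"linear":[0,0,0],"twist":0}]'
python3 d.py 0.542 -0.155 0.0275
```

```text
time: 10.03
position: [0.524, -0.1173, 0.1181]
tool_rot: [0.707, 0.707, -0.0, -0.001]
ft_force: [0.5, 1.6, -1.2]
grip_width: 0.0243
grip_force: 15.0
time: 10.45
position: [0.5404, -0.1538, 0.1179]
tool_rot: [0.707, 0.707, -0.0, -0.002]
ft_force: [-0.5, 0.3, -1.7]
grip_width: 0.0244
grip_force: 15.0
lin cm [-0.14  0.19  9.04] pos [ 0.5404 -0.1538  0.1179] ydir 0.0 tilt 0.23 q [-0.48  0.61  1.69  0.    0.84 -0.48] F [-0.5  0.3 -1.7] w 0.0244 t 10.4
```

```bash
python3 -m pendant '[{"jaw":0.1,"linear":[-0.1,0.1,2.5],"twist":0},{"jaw":0.1,"linear":[0,0,3],"twist":0},{"jaw":0.1,"linear":[0,0,2],"twist":0},{"jaw":0.1,"linear":[0,0,1],"twist":0},{"jaw":0.1,"linear":[0,0,0.5],"twist":0},{"jaw":0.1,"linear":[0,0,0.1],"twist":0},{"jaw":0.1,"linear":[0,0,0],"twist":0},{"jaw":0.1,"linear":[0,0,0],"twist":0},{"jaw":0.5,"linear":[0,0,0],"twist":0},{"jaw":0.5,"linear":[0,0,0],"twist":0},{"jaw":0.5,"linear":[0,0,0],"twist":0},{"jaw":0.5,"linear":[0,0,0],"twist":0}]'
python3 -m pendant '[{"jaw":0.5,"linear":[0,0,-1],"twist":0},{"jaw":0.5,"linear":[0,0,-3],"twist":0},{"jaw":0.5,"linear":[0,0,-3.5],"twist":0},{"jaw":0.5,"linear":[0,0,-2.5],"twist":0},{"jaw":0.65,"linear":[0,-3.4,0],"twist":0},{"jaw":0.65,"linear":[0,-3.4,0],"twist":0},{"jaw":0.65,"linear":[0,-3.4,0],"twist":0},{"jaw":0.65,"linear":[0,-3.4,0],"twist":0},{"jaw":0.65,"linear":[0,0,0],"twist":0},{"jaw":0.65,"linear":[0,0,0],"twist":0},{"jaw":0.65,"linear":[0,0,0],"twist":0}]'
python3 d.py 0.4045 -0.1535 0.021
```

```text
time: 11.45
position: [0.5435, -0.157, 0.028]
tool_rot: [0.707, 0.707, 0.0, 0.0]
ft_force: [-0.4, 0.8, -0.9]
grip_width: 0.0405
grip_force: 0.0
time: 12.37
position: [0.4085, -0.1578, 0.1283]
tool_rot: [0.707, 0.707, 0.0, 0.002]
ft_force: [0.7, 0.4, -0.1]
grip_width: 0.0561
grip_force: 0.0
lin cm [ 0.45 -0.43 10.73] pos [ 0.4085 -0.1578  0.1283] ydir -0.0 tilt 0.19 q [-0.62  0.48  2.    0.    0.66 -0.62] F [ 0.7  0.4 -0.1] w 0.0561 t 12.4
```

```bash
python3 -m pendant '[{"jaw":0.65,"linear":[0.45,-0.4,2],"twist":0},{"jaw":0.65,"linear":[0,0,2.5],"twist":0},{"jaw":0.65,"linear":[0,0,2.5],"twist":0},{"jaw":0.65,"linear":[0,0,2],"twist":0},{"jaw":0.65,"linear":[0,0,1],"twist":0},{"jaw":0.65,"linear":[0,0,0.7],"twist":0},{"jaw":0.65,"linear":[0,0,0],"twist":0},{"jaw":0.65,"linear":[0,0,0],"twist":0},{"jaw":0.1,"linear":[0,0,0],"twist":0},{"jaw":0.1,"linear":[0,0,0],"twist":0},{"jaw":0.1,"linear":[0,0,0],"twist":0},{"jaw":0.1,"linear":[0,0,0],"twist":0}]' 15
python3 -m pendant '[{"jaw":0.1,"linear":[0,0,0],"twist":0},{"jaw":0.1,"linear":[0,0,0],"twist":0},{"jaw":0.1,"linear":[0,0,0],"twist":0},{"jaw":0.1,"linear":[0,0,0],"twist":0}]'
python3 d.py 0.542 -0.217 0.12
python3 - <<'E'
from h import *
c=get("side");im=c["color"];t=get("top")["color"]
cv2.imwrite("pics/s3.png",np.hstack([cv2.resize(im[200:320,270:420],None,fx=2.6,fy=2.6),cv2.resize(t[180:300,350:500],None,fx=2.6,fy=2.6)]))
E
```

```text
time: 13.37
position: [0.4036, -0.1525, 0.0212]
tool_rot: [0.707, 0.707, 0.0, 0.001]
ft_force: [0.4, 0.2, 0.1]
grip_width: 0.0377
grip_force: 0.0
time: 13.7
position: [0.4035, -0.1525, 0.0208]
tool_rot: [0.707, 0.707, 0.0, 0.0]
ft_force: [0.3, 0.1, 4.7]
grip_width: 0.0244
grip_force: 15.0
lin cm [-6.45 13.86 -9.9 ] pos [ 0.4035 -0.1525  0.0208] ydir -0.0 tilt 0.06 q [-0.62  0.72  2.07  0.    0.35 -0.62] F [0.3 0.1 4.7] w 0.0244 t 13.7
```

View pics/s3.png

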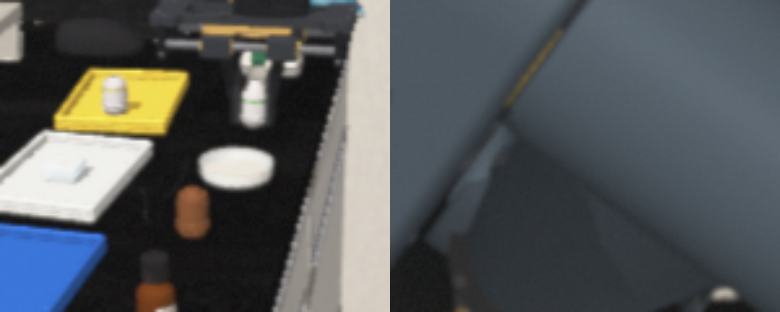

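The 10x stands in the yellow tray (crop 115,95) and the green-ringed 20x is between the fingers (253,105). The top view is covered by the arm.

```bash
python3 -m pendant '[{"jaw":0.1,"linear":[0,0,-2.5],"twist":0},{"jaw":0.1,"linear":[0,0,-3.5],"twist":0},{"jaw":0.1,"linear":[0,0,-3.0],"twist":0},{"jaw":0.1,"linear":[-1,1.9,0],"twist":0},{"jaw":0.1,"linear":[-1.5,3,0],"twist":0},{"jaw":0.1,"linear":[-1.5,3,0],"twist":0},{"jaw":0.1,"linear":[-1.5,3,0],"twist":0},{"jaw":0.1,"linear":[-1.2,3,0],"twist":0},{"jaw":0.1,"linear":[0,0,0],"twist":0},{"jaw":0.1,"linear":[0,0,0],"twist":0},{"jaw":0.1,"linear":[0,0,0],"twist":0}]'
python3 d.py 0.542 -0.219 0.0242
```

```text
time: 14.72
position: [0.5406, -0.2182, 0.1094]
tool_rot: [0.707, 0.707, -0.0, -0.002]
ft_force: [0.2, 0.6, -2.0]
grip_width: 0.0247
grip_force: 15.0
lin cm [-0.1   0.18  8.52] pos [ 0.5406 -0.2182  0.1094] ydir 0.0 tilt 0.25 q [-0.58  0.65  1.65 -0.    0.85 -0.58] F [ 0.2  0.6 -2. ] w 0.0247 t 14.7
```

```bash
python3 -m pendant '[{"jaw":0.1,"linear":[0,0.1,2.5],"twist":0},{"jaw":0.1,"linear":[0,0,3],"twist":0},{"jaw":0.1,"linear":[0,0,1.5],"twist":0},{"jaw":0.1,"linear":[0,0,1],"twist":0},{"jaw":0.1,"linear":[0,0,0.5],"twist":0},{"jaw":0.1,"linear":[0,0,0],"twist":0},{"jaw":0.1,"linear":[0,0,0],"twist":0},{"jaw":0.1,"linear":[0,0,0],"twist":0},{"jaw":0.5,"linear":[0,0,0],"twist":0},{"jaw":0.5,"linear":[0,0,0],"twist":0},{"jaw":0.5,"linear":[0,0,0],"twist":0},{"jaw":0.5,"linear":[0,0,0],"twist":0}]'
python3 -m pendant '[{"jaw":0.5,"linear":[0,0,-1],"twist":0},{"jaw":0.5,"linear":[0,0,-3],"twist":0},{"jaw":0.5,"linear":[0,0,-3.5],"twist":0},{"jaw":0.5,"linear":[0,0,-3.5],"twist":0},{"jaw":0.65,"linear":[-0.6,-3.3,0],"twist":0},{"jaw":0.65,"linear":[-0.6,-3.3,0],"twist":0},{"jaw":0.65,"linear":[-0.6,-3.3,0],"twist":0},{"jaw":0.65,"linear":[-0.6,-3.1,0],"twist":0},{"jaw":0.65,"linear":[0,0,0],"twist":0},{"jaw":0.65,"linear":[0,0,0],"twist":0},{"jaw":0.65,"linear":[0,0,0],"twist":0}]'
python3 d.py 0.412 -0.243 0.022
```

```text
time: 15.72
position: [0.5435, -0.2194, 0.026]
tool_rot: [0.707, 0.707, 0.0, 0.0]
ft_force: [0.7, -0.1, 0.0]
grip_width: 0.0407
grip_force: 0.0
time: 16.63
position: [0.4142, -0.2441, 0.1363]
tool_rot: [0.707, 0.707, 0.0, 0.001]
ft_force: [0.4, -0.4, 0.3]
grip_width: 0.0565
grip_force: 0.0
lin cm [ 0.13 -0.24 11.43] pos [ 0.4142 -0.2441  0.1363] ydir -0.0 tilt 0.15 q [-0.77  0.5   1.89  0.    0.75 -0.77] F [ 0.4 -0.4  0.3] w 0.0565 t 16.6
```

```bash
python3 -m pendant '[{"jaw":0.65,"linear":[0.1,-0.2,2],"twist":0},{"jaw":0.65,"linear":[0,0,2.7],"twist":0},{"jaw":0.65,"linear":[0,0,2.7],"twist":0},{"jaw":0.65,"linear":[0,0,2],"twist":0},{"jaw":0.65,"linear":[0,0,1.2],"twist":0},{"jaw":0.65,"linear":[0,0,0.8],"twist":0},{"jaw":0.65,"linear":[0,0,0],"twist":0},{"jaw":0.65,"linear":[0,0,0],"twist":0},{"jaw":0.1,"linear":[0,0,0],"twist":0},{"jaw":0.1,"linear":[0,0,0],"twist":0},{"jaw":0.1,"linear":[0,0,0],"twist":0},{"jaw":0.1,"linear":[0,0,0],"twist":0}]' 15
python3 -m pendant '[{"jaw":0.1,"linear":[0,0,0],"twist":0},{"jaw":0.1,"linear":[0,0,0],"twist":0},{"jaw":0.1,"linear":[0,0,0],"twist":0},{"jaw":0.1,"linear":[0,0,0],"twist":0},{"jaw":0.1,"linear":[0,0,-2],"twist":0},{"jaw":0.1,"linear":[0,0,-3],"twist":0},{"jaw":0.1,"linear":[0,0,-3.5],"twist":0},{"jaw":0.1,"linear":[0,0,-1.5],"twist":0},{"jaw":0.1,"linear":[0,0,0],"twist":0},{"jaw":0.1,"linear":[0,0,0],"twist":0}]'
python3 d.py 0.533 0.188 0.12
python3 - <<'E'
from h import *
c=get("side");im=c["color"]
cv2.imwrite("pics/s4.png",cv2.resize(im[190:310,250:420],None,fx=4,fy=4))
E
```

```text
time: 17.63
position: [0.4115, -0.2426, 0.0223]
tool_rot: [0.707, 0.707, 0.0, 0.001]
ft_force: [0.0, 0.2, -0.5]
grip_width: 0.0374
grip_force: 0.0
time: 18.47
position: [0.4115, -0.2425, 0.1222]
tool_rot: [0.707, 0.707, -0.0, 0.001]
ft_force: [0.6, 0.1, -1.1]
grip_width: 0.0222
grip_force: 15.0
lin cm [43.05 12.15  0.18] pos [ 0.4115 -0.2425  0.1222] ydir -0.0 tilt 0.12 q [-0.77  0.53  1.91 -0.    0.71 -0.77] F [ 0.6  0.1 -1.1] w 0.0222 t 18.5
```

View pics/s4.png

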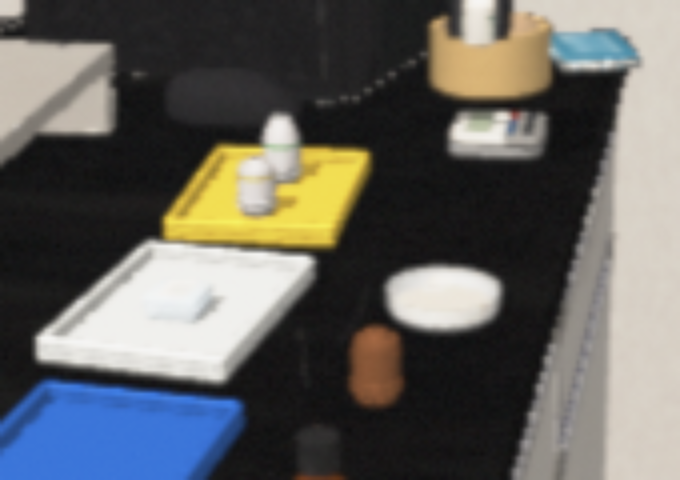

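Both objectives stand upright in the yellow tray (282,150 and 256,188), and the mountant is held at (480,20). It goes to the blue tray.

```bash
python3 -m pendant '[{"jaw":0.1,"linear":[2,1.2,0],"twist":0},{"jaw":0.1,"linear":[3.4,1.2,0],"twist":0},{"jaw":0.1,"linear":[3.4,1.2,0],"twist":0},{"jaw":0.1,"linear":[3.4,1.2,0],"twist":0},{"jaw":0.1,"linear":[3.4,1.2,0],"twist":0},{"jaw":0.1,"linear":[3.4,1.2,0],"twist":0},{"jaw":0.1,"linear":[3.4,1.2,0],"twist":0},{"jaw":0.1,"linear":[3.4,1.2,0],"twist":0},{"jaw":0.1,"linear":[3.4,1.2,0],"twist":0},{"jaw":0.1,"linear":[3.4,1.2,0],"twist":0},{"jaw":0.1,"linear":[3.4,0.1,0],"twist":0},{"jaw":0.1,"linear":[3.4,0,0],"twist":0}]'
python3 -m pendant '[{"jaw":0.1,"linear":[2.4,0,0],"twist":0},{"jaw":0.1,"linear":[1,0,0],"twist":0},{"jaw":0.1,"linear":[0,0,0],"twist":0},{"jaw":0.1,"linear":[0,0,0],"twist":0},{"jaw":0.1,"linear":[0,0,0],"twist":0}]'
python3 d.py 0.532 0.188 0.0255
```

```text
time: 19.52
position: [0.5318, 0.1534, 0.1193]
tool_rot: [0.707, 0.707, -0.001, -0.001]
ft_force: [0.5, 1.2, -0.4]
grip_width: 0.0217
grip_force: 15.0
time: 19.93
position: [0.5318, 0.1843, 0.1207]
tool_rot: [0.707, 0.707, -0.001, -0.0]
ft_force: [0.1, -0.5, -0.3]
grip_width: 0.022
grip_force: 15.0
lin cm [0.38 0.03 9.52] pos [0.5318 0.1843 0.1207] ydir -0.1 tilt 0.11 q [ 0.14  0.61  1.69 -0.    0.84  0.14] F [ 0.1 -0.5 -0.3] w 0.022 t 19.9
```

Next: place it at y≈0.186, retreat, then move above the oil bottle (0.4035, 0.264).

```bash
python3 -m pendant '[{"jaw":0.1,"linear":[0.1,0,2.5],"twist":0},{"jaw":0.1,"linear":[0,0,3],"twist":0},{"jaw":0.1,"linear":[0,0,2],"twist":0},{"jaw":0.1,"linear":[0,0,1.3],"twist":0},{"jaw":0.1,"linear":[0,0,0.7],"twist":0},{"jaw":0.1,"linear":[0,0,0],"twist":0},{"jaw":0.1,"linear":[0,0,0],"twist":0},{"jaw":0.1,"linear":[0,0,0],"twist":0},{"jaw":0.5,"linear":[0,0,0],"twist":0},{"jaw":0.5,"linear":[0,0,0],"twist":0},{"jaw":0.5,"linear":[0,0,0],"twist":0},{"jaw":0.5,"linear":[0,0,0],"twist":0}]'
python3 -m pendant '[{"jaw":0.5,"linear":[0,0,-1],"twist":0},{"jaw":0.5,"linear":[0,0,-3],"twist":0},{"jaw":0.5,"linear":[0,0,-3.5],"twist":0},{"jaw":0.5,"linear":[0,0,-3.5],"twist":0},{"jaw":0.65,"linear":[1.9,-3.2,0],"twist":0},{"jaw":0.65,"linear":[1.9,-3.2,0],"twist":0},{"jaw":0.65,"linear":[1.9,-3.2,0],"twist":0},{"jaw":0.65,"linear":[1.9,-3.2,0],"twist":0},{"jaw":0.65,"linear":[0,0,0],"twist":0},{"jaw":0.65,"linear":[0,0,0],"twist":0},{"jaw":0.65,"linear":[0,0,0],"twist":0}]'
python3 d.py 0.4035 0.2635 0.024
```

```text
time: 20.93
position: [0.5324, 0.1868, 0.0269]
tool_rot: [0.707, 0.707, 0.0, 0.0]
ft_force: [-0.0, 0.0, -0.7]
grip_width: 0.0397
grip_force: 0.0
time: 21.85
position: [0.4052, 0.2632, 0.1373]
tool_rot: [0.707, 0.707, 0.001, 0.001]
ft_force: [0.8, 0.6, 0.2]
grip_width: 0.0562
grip_force: 0.0
lin cm [ 0.03 -0.2  11.33] pos [0.4052 0.2632 0.1373] ydir 0.1 tilt 0.16 q [ 0.34  0.5   1.88 -0.    0.75  0.34] F [0.8 0.6 0.2] w 0.0562 t 21.9
```

```bash
python3 -m pendant '[{"jaw":0.65,"linear":[0,-0.2,2],"twist":0},{"jaw":0.65,"linear":[0,0,2.7],"twist":0},{"jaw":0.65,"linear":[0,0,2.7],"twist":0},{"jaw":0.65,"linear":[0,0,2],"twist":0},{"jaw":0.65,"linear":[0,0,1.2],"twist":0},{"jaw":0.65,"linear":[0,0,0.7],"twist":0},{"jaw":0.65,"linear":[0,0,0],"twist":0},{"jaw":0.65,"linear":[0,0,0],"twist":0},{"jaw":0.1,"linear":[0,0,0],"twist":0},{"jaw":0.1,"linear":[0,0,0],"twist":0},{"jaw":0.1,"linear":[0,0,0],"twist":0},{"jaw":0.1,"linear":[0,0,0],"twist":0}]' 15
python3 -m pendant '[{"jaw":0.1,"linear":[0,0,0],"twist":0},{"jaw":0.1,"linear":[0,0,0],"twist":0},{"jaw":0.1,"linear":[0,0,0],"twist":0},{"jaw":0.1,"linear":[0,0,0],"twist":0},{"jaw":0.1,"linear":[0,0,-2],"twist":0},{"jaw":0.1,"linear":[0,0,-3],"twist":0},{"jaw":0.1,"linear":[0,0,-3.5],"twist":0},{"jaw":0.1,"linear":[0,0,-1.5],"twist":0},{"jaw":0.1,"linear":[0,0,0],"twist":0},{"jaw":0.1,"linear":[0,0,0],"twist":0}]'
python3 d.py 0.532 0.248 0.12
python3 - <<'E'
from h import *
c=get("side");im=c["color"]
cv2.imwrite("pics/s5.png",cv2.resize(im[190:370,210:420],None,fx=3,fy=3))
E
```

```text
time: 22.85
position: [0.4027, 0.2629, 0.0243]
tool_rot: [0.707, 0.707, 0.001, 0.0]
ft_force: [0.4, -0.2, 0.8]
grip_width: 0.0373
grip_force: 0.0
time: 23.68
position: [0.4024, 0.2628, 0.1241]
tool_rot: [0.707, 0.707, 0.001, 0.0]
ft_force: [-0.3, -0.8, -1.2]
grip_width: 0.0243
grip_force: 15.0
lin cm [-1.48 12.96  0.43] pos [0.4024 0.2628 0.1241] ydir 0.0 tilt 0.1 q [ 0.35  0.53  1.9  -0.    0.72  0.35] F [-0.3 -0.8 -1.2] w 0.0243 t 23.7
```

View pics/s5.png

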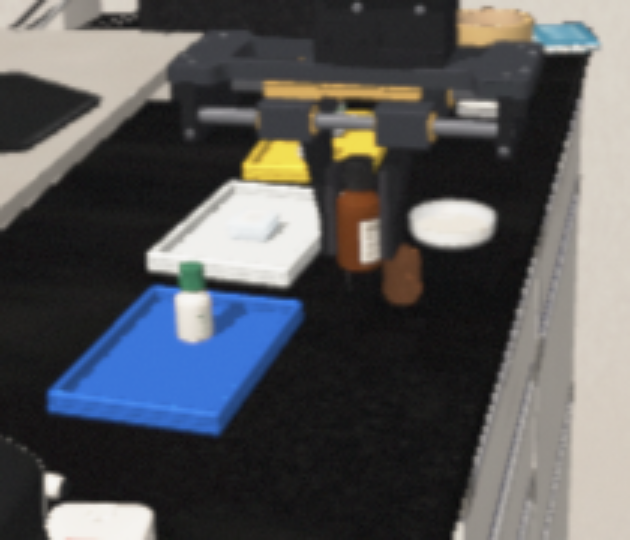

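The mountant stands in the blue tray (crop 194,310) and the oil bottle hangs straight in the jaws (360,225). Before placing it, I check microscope clearance near the blue tray.

Run:
```python
from h import *
c=dict(np.load("top0.npz"));P=cloud(c);v,u=np.mgrid[:480,:640]
m=(c["depth"]>0)&(P[...,0]>.4)&(P[...,0]<.68)&(P[...,2]>.03)&(P[...,1]>.27)&(P[...,1]<.6)
Q=P[m]
for x0 in np.arange(.42,.68,.03):
    s=Q[(Q[:,0]>=x0)&(Q[:,0]<x0+.03)]
    if len(s): i=np.argsort(s[:,1])[:3]; print(round(x0,2),s[i].round(3).tolist())
```

```text
0.42 [[0.446, 0.533, 0.034], [0.448, 0.533, 0.044], [0.448, 0.533, 0.062]]
0.45 [[0.45, 0.545, 0.067], [0.452, 0.547, 0.058], [0.451, 0.549, 0.063]]
0.48 [[0.51, 0.458, 0.069], [0.504, 0.462, 0.033], [0.507, 0.463, 0.043]]
0.51 [[0.54, 0.429, 0.067], [0.537, 0.43, 0.072], [0.539, 0.43, 0.052]]
0.54 [[0.551, 0.416, 0.15], [0.57, 0.416, 0.18], [0.548, 0.417, 0.153]]
0.57 [[0.6, 0.362, 0.112], [0.6, 0.363, 0.104], [0.6, 0.363, 0.118]]
0.6 [[0.605, 0.36, 0.109], [0.609, 0.36, 0.108], [0.607, 0.361, 0.114]]
0.63 [[0.642, 0.369, 0.056], [0.65, 0.369, 0.058], [0.645, 0.37, 0.047]]
0.66 [[0.662, 0.37, 0.057], [0.663, 0.371, 0.047], [0.661, 0.371, 0.045]]
```

Clearance is ample, 7 cm or more.

```bash
python3 -m pendant '[{"jaw":0.1,"linear":[-0.3,2,0],"twist":0},{"jaw":0.1,"linear":[-0.3,3,0],"twist":0},{"jaw":0.1,"linear":[-0.3,3,0],"twist":0},{"jaw":0.1,"linear":[-0.3,3,0],"twist":0},{"jaw":0.1,"linear":[-0.2,1.9,0],"twist":0},{"jaw":0.1,"linear":[0,0,0],"twist":0},{"jaw":0.1,"linear":[0,0,0],"twist":0},{"jaw":0.1,"linear":[0,0,0],"twist":0}]'
python3 d.py 0.532 0.250 0.0277
```

```text
time: 24.4
position: [0.5288, 0.2483, 0.1215]
tool_rot: [0.707, 0.707, -0.002, -0.002]
ft_force: [-0.6, 0.1, -0.9]
grip_width: 0.0244
grip_force: 15.0
lin cm [0.19 0.37 9.38] pos [0.5288 0.2483 0.1215] ydir -0.0 tilt 0.33 q [0.25 0.63 1.63 0.   0.88 0.25] F [-0.6  0.1 -0.9] w 0.0244 t 24.4
```

```bash
python3 -m pendant '[{"jaw":0.1,"linear":[0.1,0.1,2.5],"twist":0},{"jaw":0.1,"linear":[0,0,3],"twist":0},{"jaw":0.1,"linear":[0,0,2],"twist":0},{"jaw":0.1,"linear":[0,0,1.2],"twist":0},{"jaw":0.1,"linear":[0,0,0.7],"twist":0},{"jaw":0.1,"linear":[0,0,0],"twist":0},{"jaw":0.1,"linear":[0,0,0],"twist":0},{"jaw":0.1,"linear":[0,0,0],"twist":0},{"jaw":0.5,"linear":[0,0,0],"twist":0},{"jaw":0.5,"linear":[0,0,0],"twist":0},{"jaw":0.5,"linear":[0,0,0],"twist":0},{"jaw":0.5,"linear":[0,0,0],"twist":0}]'
python3 -m pendant '[{"jaw":0.5,"linear":[0,0,-1],"twist":0},{"jaw":0.5,"linear":[0,0,-3],"twist":0},{"jaw":0.5,"linear":[0,0,-3.5],"twist":0},{"jaw":0.5,"linear":[0,0,-3.5],"twist":0},{"jaw":0.5,"linear":[0,0,-3.5],"twist":0},{"jaw":0.5,"linear":[2,-3,0],"twist":0},{"jaw":0.5,"linear":[2,-3,0],"twist":0},{"jaw":0.5,"linear":[3,-2.5,0],"twist":0},{"jaw":0.5,"linear":[3,-2.5,0],"twist":0},{"jaw":0.5,"linear":[3,-2.5,0],"twist":0},{"jaw":0.5,"linear":[3,-2.5,0],"twist":0},{"jaw":0.5,"linear":[0,0,0],"twist":0}]'
python3 -m pendant '[{"jaw":0.5,"linear":[3,-2.5,0],"twist":0},{"jaw":0.5,"linear":[3,-2.5,0],"twist":0},{"jaw":0.5,"linear":[0,0,0],"twist":0},{"jaw":0.5,"linear":[0,0,0],"twist":0},{"jaw":0.5,"linear":[0,0,0],"twist":0},{"jaw":0.5,"linear":[0,0,0],"twist":0}]'
python3 - <<'E'
from h import *
s=get("side")["color"];c=get("top");t=c["color"]
cv2.imwrite("pics/end.png",np.vstack([cv2.resize(s[200:340,200:420],(550,300)),cv2.resize(t[170:310,130:510],(760,280))[:,:550]]))
cv2.imwrite("pics/end2.png",np.vstack([cv2.resize(t[170:310,130:510],(780,287)),cv2.resize(s[200:320,200:520],(780,292))]))
P=cloud(c);z=P[...,2]
m=((z>0.012+.008)&(z<.08)).astype(np.uint8);m[:180]=0;m[260:]=0;m[:,:175]=0;m[:,450:]=0
n,l,st,ce=cv2.connectedComponentsWithStats(m)
for i in range(1,n):
    if st[i,4]>15: q=P[l==i];print(ce[i].round(),q.mean(0).round(3),np.percentile(q[:,2],97).round(3))
E
```

```text
time: 25.4
position: [0.5325, 0.2497, 0.03]
tool_rot: [0.707, 0.707, 0.0, 0.0]
ft_force: [0.9, -0.7, -1.1]
grip_width: 0.0408
grip_force: 0.0
time: 26.4
position: [0.3672, 0.4138, 0.1755]
tool_rot: [0.705, 0.709, 0.0, -0.001]
ft_force: [-0.1, -0.3, -0.8]
grip_width: 0.0436
grip_force: 0.0
time: 26.9
position: [0.3231, 0.4688, 0.1748]
tool_rot: [0.708, 0.707, 0.0, 0.0]
ft_force: [-0.7, 0.2, -0.7]
grip_width: 0.0435
grip_force: 0.0
[196. 213.] [0.53 0.25 0.05] 0.068
[390. 213.] [ 0.542 -0.153  0.036] 0.043
[229. 214.] [0.531 0.184 0.042] 0.056
[422. 214.] [ 0.542 -0.219  0.039] 0.052
```

View pics/end2.png

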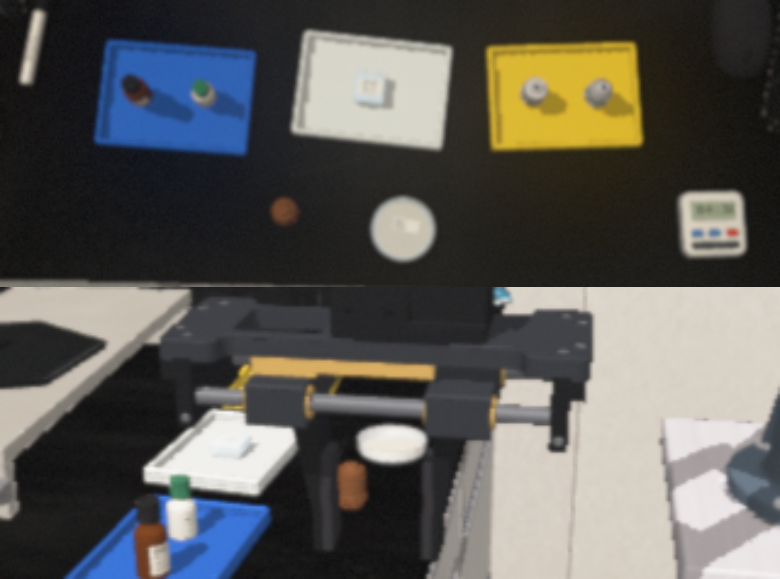

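The final view shows all five items upright or flat in their trays: bottles (137,90) and (203,92), box (371,90), objectives (534,92) and (599,92). The timer, dish and brown look-alike have not moved, and the arm is clear.

```bash
python3 -c "
from rig import robot
print(robot.hand_in())"
```

```text
the job is handed in; nothing more can be done
None
```

I handed the job in at about 27 s of robot time: both bottles stand in the blue tray, both objectives stand in the yellow tray, and the cover-glass box lies flat in the white tray. The timer, culture dish and brown look-alike are where they were; the hand-in returned no verdict.

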